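# Hold the fan-test key switch on at the cheese ripening bench

### The arm

A 6-joint arm with a two-finger parallel gripper is mounted at the origin on the work surface. World frame = base frame: x ahead of the robot, y to its left, z up, the work surface at z = 0. Lengths are in mm, angles in rad, forces in N, time in s.
With the tool pointing down it reaches from about 350 to 875 mm from the base axis. Payload 4.2 kg.
Tool frame: the origin (TCP) lies between the finger pads; the fingertips stand 17 mm ahead of it and the grasp point (between the pads) lies 2 mm behind it (nose_length is the distance from the TCP to the fingertips, in mm); z points along the fingers, y is the direction in which the jaws open and shut (so a half turn about z gives the same grasp; the last joint's range is limited). The gripper opens to 85 mm and grips with 20 to 120 N. Pads are 22 mm wide; open, the fingers measure 114 mm over their backs; the gripper's body (76 mm by 85 mm) begins 54 mm behind the grasp point. The pads swing forward as they close: fully open they stand 13 mm farther back than shut.
Start: joints at [-0.884, 0.385, 0.008, 0, -1.194, -0.259], TCP at [259.306, -568.647, 248.312] pointing down, gripper open.
Joint ranges: [-3.14, 3.14], [-1.21, 2.06], [-1.07, 1.41], [-3.16, 2.05], [-2.99, -0.16], [-3.1, 3.1]. Speed limits (rad/s): [2.79, 2.79, 3.14, 3.14, 3.14, 3.14].

### API

Orientations are given as a unit quaternion [x, y, z, w].
In Python, from bench import * gives the robot as it stands.
- The arm moves only by the tool jog_arm, never from a script. Its argument "increments" is a list of rows, each a list of 4 numbers: the shift along the tool's x, y, z in m, then the turn about the tool's z in degrees. A call has 1 to 10 rows; each row is the pose to reach, as a shift and turn from the pose measured when the call began, along the tool's axes at that moment; what a row does not reach only later rows make up. A row lasts 1/8 s, in which the tool goes at most 62.5 mm and 10.7 degrees, less where a joint would pass 70% of its speed; a pose out of reach is approached as far as the arm can. A call with a gripper value outside its range is refused whole. "hand" is the gripper's target within -1 to 1 (fully open at 1, half-way at 0, shut at -1), set as the call begins (left out, the last holds). The fingers move at their own pace and stop on an object; the grip force is fixed at half the most. Time passes only in rows, so rows that repeat a pose let the fingers close. It gives the time, the measured TCP pose, the force and the opening at its end, in the units of the state.
- read_state(): the state, without advancing time (a new reading comes with each control period).
- get_image(name): name is "scene" or "top"; returns the picture (420x560x3 uint8, red, green, blue); there is no depth.
- calibration(name): a dict with "fx", "fy", "cx", "cy" (pixels), "D" ([k1, k2, p1, p2, k3] as OpenCV has them; the pictures are not rectified), "position" and "rotation" of the camera in the world. Camera axes: x right, y up, looking along -z (the intrinsics and any distortion apply to the point x, -y, -z); pixel columns grow to the right and rows downward; lengths in mm; the calibration is good to about 2 mm. A picture is of the moment at which its call begins. calibration takes no time and is no camera call.
- job_done(): hands the job in, once; it reports no verdict.
The state is a dict: "clock": time; "joints": joint angles; "joint_vel": joint speeds; "joint_efforts": joint torques, N m; "position": TCP position; "ee_rot": TCP orientation; "contact_force": force on the tool from outside, world axes, zero at the start; "wrist_torque": the same for the moment, N m; "gripper_width": finger opening in mm.
Only numpy, scipy, OpenCV 4.12 (cv2) and the standard library are available. Lean on these libraries where they do the work, as an engineer would, in place of code of your own. Each camera call takes 0.05 s, during which the arm holds its last target.

### The job

Run the ripening-room fan test: lift the loose cover off the grey switch box and set it down flat on the rubber mat (do not drop it), then take the key with the wide flat rectangular head from the wooden stand and push it fully home in the keyhole, working it past the sticky pins. Turn it clockwise a quarter turn as far as the stop and finish while still gripping the key and holding it turned against the switch's return spring. Leave the other keys, the cheeses and everything else on the bench where they are.

Things in the scene. Friction and masses are not known exactly. Their poses are not given: they have to be found in the camera images.
- switch_box: Fixed grey steel switch box, 110 (x) x 150 (y) x 62 mm high, standing on the bench. Origin at the centre of its underside. On its top two upright steel pins, 7 mm thick and 11 mm high, at y = +55 and -55 mm, carry the cover; the keyhole is in the middle of the top.
- keyhole (a point): Centre of the keyhole mouth in the box's flat top, 62 mm above the bench, under the cover at first. Axes as the box; slot 20 (y) x 7 (x) mm with a funnel mouth of 28 x 15 mm. Home: the key's shoulder rests on the top, key_grip 25 mm above this point. From about 8 mm short of home two sprung sticky pins resist with roughly 5 to 20 N; twists of 0.05 to 0.1 rad help.
- plug (a joint): Turn of the lock cylinder, rad: 0 at rest (slot along the box's y), growing clockwise seen from above, stop at 1.6. A spring returns it to 0 if let go (0.03 N m at 0, 0.13 N m at the stop). The key has about 0.13 rad of play in it, and can turn only within 2 mm of home because the face over the cylinder is fixed.
- cover_handle (a point): Centre of the loose cover's black block handle, 14 (x) x 44 (y) x 40 mm high, in the middle of an aluminium plate 100 (x) x 140 (y) x 5 mm with 11 mm square holes at y = +55 and -55 mm; 0.22 kg. The point is 25 mm above the cover's underside; z up. At the start the plate lies on the box's top, the pins through its holes.
- mat: Flat black rubber mat fixed to the bench, 150 (x) x 190 (y) x 3 mm thick, empty at the start; origin at the centre of its underside (bench height). The cover goes on its middle.
- key_stand: Fixed light wooden block, 50 (x) x 170 (y) x 42 mm high, with three key slots 60 mm apart in a row along its y. Origin at the centre of its underside. Stand and mat may stand on either side of the box.
- key_grip (a point): Centre of the head of the key to use (60 g), a flat black block 10 (x) x 36 (y) x 42 mm high, the widest of the three. It stands upright in a slot of the stand, z up. Below this point: a 24 mm round shoulder, its underside 25 mm down and resting on the stand's top, a thin shank, and a blade 5 (x) x 16 (y) mm, tapered tip 57.5 mm down. A half turn makes no difference.
- round_key_grip (a point): Wrong key, leave alone: like the other but with a round upright head of 26 mm diameter, 42 mm high; this point is 25 mm above its shoulder's underside.
- small_key_grip (a point): Wrong key, leave alone: with a narrow square head 18 x 18 mm, 30 mm high; this point is 25 mm above its shoulder's underside.
- red_cheese: Bystander: red waxed cheese, 124 mm in diameter, 90 mm high; origin under its centre.
- yellow_cheese: Bystander: yellow waxed cheese of the same size; origin under its centre.
- carton: Bystander: green carton 100 (x) x 160 (y) x 60 mm high; origin under its centre.
- gauge: Bystander: round steel dial gauge lying on its back, 56 mm in diameter, 26 mm high; origin under its centre.
- brush: Bystander: hand brush lying on the bench near the robot; origin near its middle on the underside.
Not all that is in view belongs to the job. Of the things shaped like the part that bears cover_handle, the aluminium one is meant.

How it is judged:
By the outcome, as a careful person would: the job done as asked, in the order asked, and still so for the second after the job is handed in, while the arm keeps its last pose, push and grip.
It also fails if it takes over 64 s, if anything falls off the work surface, if the arm or the gripper's body presses on something with over 40 N, if the wrist force passes 120 N, or if a joint passes its speed limit or range.

## Working session

There is one attempt and no reset: what is moved stays moved. The work goes in short steps, Python scripts to look and compute and a tool call to move; the robot and the scene stay as the last step left them, time stands still between calls to the robot, and variables do not carry over. Pictures are saved under pics/ and viewed, and the job is handed in when it is done.

Besides the shell and the picture viewer there is one more tool, called after ">>>" in YAML: its name, and indented under it one key for each argument. jog_arm: Moves the arm, as the interface text tells. Its arguments: {"type":"object","properties":{"increments":{"type":"array"},"hand":{"type":"number"}},"required":["increments"]}

```bash
ls; mkdir -p pics
python3 - <<'E'
from bench import *
import cv2
s=read_state();print(s)
for n in("scene","top"):
    im=get_image(n);cv2.imwrite(f"pics/{n}0.png",im[:,:,::-1]);print(n,calibration(n))
E
```

```text
pics
{'clock': 0.0, 'joints': array([-8.84381871e-01,  3.85568283e-01,  6.63596540e-03, -4.89911656e-04,
       -1.19402105e+00, -2.58605537e-01]), 'joint_vel': array([ 0.00064897, -0.00085585, -0.00065334, -0.00142538, -0.00052745,
       -0.00077884]), 'joint_efforts': array([-4.87239158e-04, -3.92290485e+01,  1.88401812e+01,  4.18618530e+00,
       -4.72882530e-03,  4.77397194e-06]), 'position': array([ 259.09167114, -568.16644481,  247.21979246]), 'ee_rot': array([-2.12188542e-01,  9.77228125e-01,  1.06396551e-03, -2.88129238e-04]), 'contact_force': array([-1.08570212,  0.70624446, -0.42326568]), 'wrist_torque': array([0.00292176, 0.01898416, 0.02992912]), 'gripper_width': 85.61267183476092}
scene {'fx': 402.4658897655913, 'fy': 402.4658897655913, 'cx': 281.74513499123697, 'cy': 204.67238219164463, 'D': array([-0.00759621,  0.        ,  0.        ,  0.        ,  0.        ]), 'position': array([ 991.37293142, -433.66531643,  657.92062999]), 'rotation': array([0.37287117, 0.16315893, 0.35041334, 0.84353823])}
top {'fx': 532.6765298769888, 'fy': 532.6765298769888, 'cx': 280.38479748905127, 'cy': 204.6709086344659, 'D': array([-0.08566529,  0.        ,  0.        ,  0.        ,  0.        ]), 'position': array([ 441.16253058,  -10.77922551, 1415.11369227]), 'rotation': array([ 0.03067047, -0.0246316 , -0.70563481,  0.70748295])}
```

View pics/scene0.png

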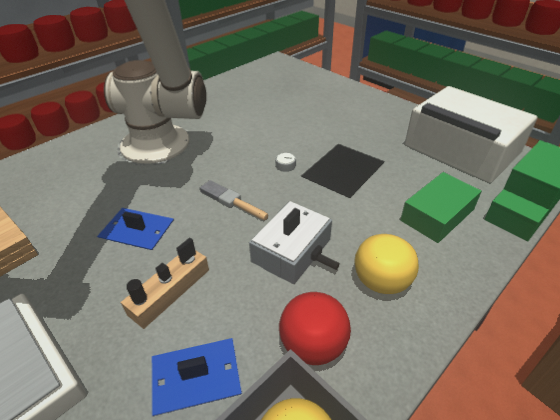

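View pics/top0.png

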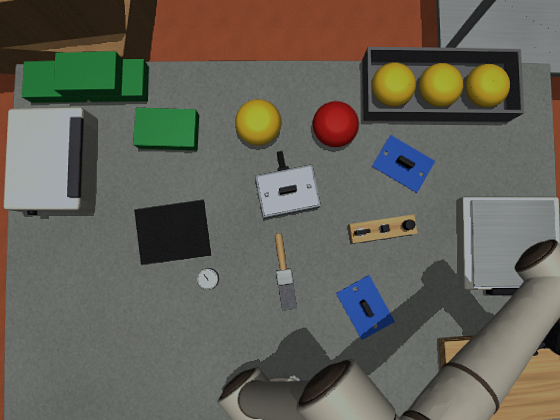

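The scene view shows the box with the aluminium cover at about (291,230), the mat at (343,170) and the stand at (165,285). The wide key is at the stand's right end, near (187,250). In the top view the cover handle is at (288,190), the mat at (173,232), and the stand at (383,229) with the wide key at its left end, about (362,231). Next I'll measure these.

```bash
cat > h.py <<'E'
from bench import *
import cv2, numpy as np
from scipy.spatial.transform import Rotation as R
def cam(n):
    c=calibration(n);K=np.array([[c['fx'],0,c['cx']],[0,c['fy'],c['cy']],[0,0,1]]);return c,K
def ray(n,px):
    c,K=cam(n);u=cv2.undistortPoints(np.array(px,float).reshape(-1,1,2),K,c['D'])[:,0]
    d=R.from_quat(c['rotation']).apply(np.c_[u[:,0],-u[:,1],-np.ones(len(u))]);return c['position'],d
def plane(n,px,z):
    p,d=ray(n,px);return p+d*((z-p[2])/d[:,2])[:,None]
def proj(n,P):
    c,K=cam(n);q=R.from_quat(c['rotation']).inv().apply(np.atleast_2d(P)-c['position'])
    q=q*[1,-1,-1];return cv2.projectPoints(q,np.zeros(3),np.zeros(3),K,c['D'])[0][:,0]
def crop(im,x0,y0,x1,y1,s,fn):
    cv2.imwrite(fn,cv2.resize(im[y0:y1,x0:x1,::-1],None,fx=s,fy=s,interpolation=cv2.INTER_CUBIC))
E
python3 - <<'E'
from h import *
im=cv2.imread("pics/top0.png")[:,:,::-1]; sc=cv2.imread("pics/scene0.png")[:,:,::-1]
a=[cv2.resize(im[140:230,240:340,::-1],(500,450),interpolation=3)]
b=cv2.resize(im[205:250,340:425,::-1],(500,265),interpolation=3)
cv2.imwrite("pics/c1.png",np.vstack([a[0][:330],b]))
crop(sc,230,190,350,290,6,"pics/c2.png");crop(sc,115,225,225,330,5,"pics/c3.png")
hsv=cv2.cvtColor(im,cv2.COLOR_RGB2HSV);g=hsv[...,2]
def blob(m,seed,z,n="top"):
    k,l,st,ce=cv2.connectedComponentsWithStats(m.astype(np.uint8))
    i=l[seed[1],seed[0]]
    c=cv2.findContours((l==i).astype(np.uint8),0,2)[0];c=max(c,key=cv2.contourArea)
    r=cv2.minAreaRect(c);bp=cv2.boxPoints(r);w=plane(n,bp,z)
    e=np.linalg.norm(np.diff(w,axis=0),axis=1)
    j=np.argmax(e[:2]);d=w[j+1]-w[j]
    print(seed,st[i],r[0],w.mean(0).round(1),e.round(1),"ang long axis",np.degrees(np.arctan2(d[1],d[0])).round(1))
blob((g<45),(173,232),3)
blob((g>135)&(hsv[...,1]<60),(270,200),67)
blob((g<70),(288,190),107)
wood=(hsv[...,0]<25)&(hsv[...,1]>70)&(g>80)
blob(cv2.morphologyEx(wood.astype(np.uint8),cv2.MORPH_CLOSE,np.ones((9,9)))>0,(375,231),42)
blob((g<60),(361,231),88)
E
```

```text
(173, 232) [ 135  200   76   65 3916] (172.1768798828125, 232.07644653320312) [478.2 289.9   3. ] [190.7 149.7 189.2] ang long axis -82.3
(270, 200) [ 256  166   65   50 2074] (287.5384826660156, 190.6923065185547) [582.7 -17.2  67. ] [148.2 104.4 147.3] ang long axis -78.5
(288, 190) [279 185  18  10 116] (287.423095703125, 189.61538696289062) [581.  -16.7 107. ] [43.1 16.1 43.1] ang long axis -78.5
(375, 231) [ 349  214   69   29 1294] (383.05364990234375, 228.36244201660156) [ 488.1 -264.4   42. ] [172.   50.7 171.6] ang long axis -81.5
(361, 231) [354 229  16   6  60] (361.52703857421875, 231.66217041015625) [ 478.2 -201.7   88. ] [38.3  9.4 38.2] ang long axis -80.5
```

```bash
ls -la pics
```

```text
total 1348
drwxr-xr-x 2 agent agent   4096 Dec  7 14:17 .
drwxr-xr-x 3 agent agent   4096 Dec  7 14:17 ..
-rw-r--r-- 1 agent agent 149243 Dec  7 14:17 c1.png
-rw-r--r-- 1 agent agent 321013 Dec  7 14:17 c2.png
-rw-r--r-- 1 agent agent 241266 Dec  7 14:17 c3.png
-rw-r--r-- 1 agent agent 319365 Dec  7 14:16 scene0.png
-rw-r--r-- 1 agent agent 334419 Dec  7 14:16 top0.png
```

View pics/c1.png

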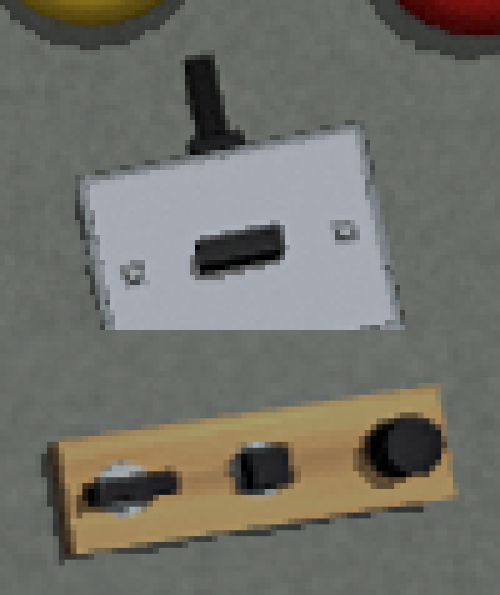

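View pics/c2.png

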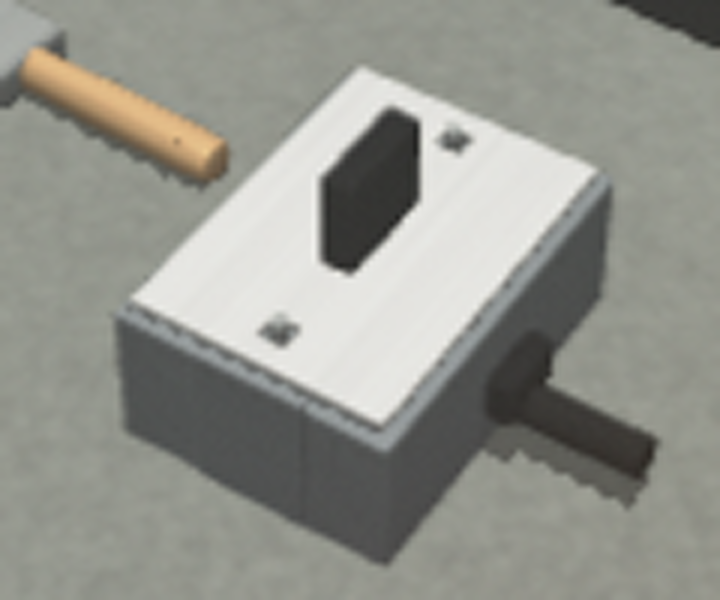

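View pics/c3.png

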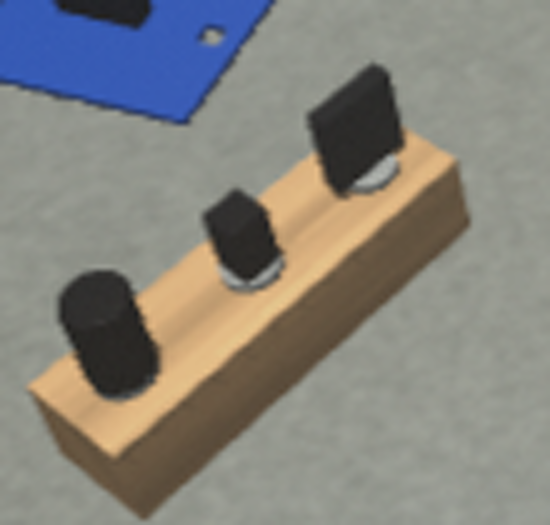

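Run:
```python
from h import *
def c(o,s,p): return (np.array(p,float)+.5)/s-.5+np.array(o)
sc=cv2.imread("pics/scene0.png");crop(sc[:,:,::-1],172,232,212,268,16,"pics/k.png")
crop(sc[:,:,::-1],278,200,308,240,14,"pics/hd.png")
P=plane("scene",c((230,190),6,[[455,138],[279,330]]),67);print("pins scene",P.round(1),P.mean(0),np.linalg.norm(P[0]-P[1]))
P=plane("top",c((240,140),5,[[344,231],[132,272]]),67);print("pins top",P.round(1),P.mean(0),np.linalg.norm(P[0]-P[1]))
P=plane("scene",c((230,190),6,[[132,303],[362,66],[606,175],[383,428]]),67);print("plate scene",P.round(1),P.mean(0))
P=plane("scene",c((115,225),5,[[30,388],[115,457],[460,160],[410,130]]),42);print("stand scene",P.round(1),P.mean(0))
P=plane("scene",c((115,225),5,[[118,459],[459,161]]),42);print((P[0]-P[1]),np.linalg.norm(P[0]-P[1]))
```

```text
pins scene [[571.5  39.1  67. ]
 [593.4 -69.5  67. ]] [582.44145244 -15.20811764  67.        ] 110.71212181683505
pins top [[595.2 -70.3  67. ]
 [574.   37.6  67. ]] [584.57094113 -16.35295768  67.        ] 109.90743249174194
plate scene [[549.8 -95.6  67. ]
 [520.4  43.4  67. ]
 [622.2  62.4  67. ]
 [646.9 -75.3  67. ]] [584.83113624 -16.27198149  67.        ]
stand scene [[ 477.5 -351.    42. ]
 [ 525.3 -343.7   42. ]
 [ 500.8 -175.    42. ]
 [ 473.3 -179.7   42. ]] [ 494.22157339 -262.35244822   42.        ]
[  25.86137669 -167.7934638     0.        ] 169.77472514245147
```

View pics/k.png

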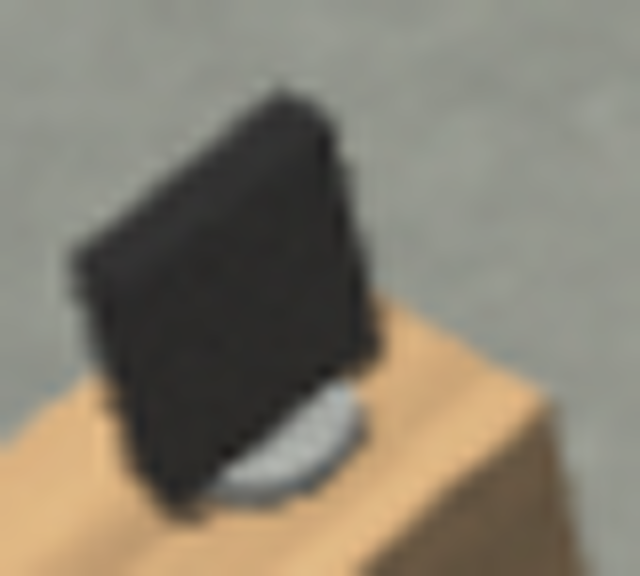

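View pics/hd.png

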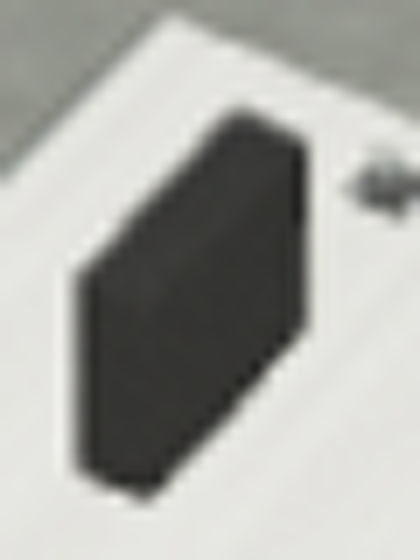

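Run:
```python
from h import *
def c(o,s,p): return (np.array(p,float)+.5)/s-.5+np.array(o)
print("key top scene",plane("scene",c((172,232),16,[[75,258],[335,128],[285,85],[205,193]]),88).round(1))
print("key bottom edge",plane("scene",c((172,232),16,[[180,520],[380,355]]),46).round(1))
print("handle top",plane("scene",c((278,200),14,[[78,275],[305,143],[238,108],[191,209]]),107).round(1))
s=read_state();print(s['position'],R.from_quat(s['ee_rot']).as_matrix().round(3))
# predicted pixels of key
d=np.array([np.cos(np.radians(99)),np.sin(np.radians(99))])
for C in ([479,-202],[481,-203]):
  for z in (88,46):
    for t in(-18,18):
      P=[*(np.array(C)+t*d),z];print(C,z,t,proj("scene",P).round(1),proj("top",P).round(1))
```

```text
key top scene [[ 478.2 -221.8   88. ]
 [ 482.7 -187.6   88. ]
 [ 472.4 -187.7   88. ]
 [ 480.4 -204.8   88. ]]
key bottom edge [[ 486.2 -221.2   46. ]
 [ 481.6 -188.2   46. ]]
handle top [[581.6 -37.7 107. ]
 [585.5   4.5 107. ]
 [573.4   3.1 107. ]
 [583.5 -16.9 107. ]]
[ 259.09298241 -568.24292403  247.33585275] [[-0.91  -0.415 -0.001]
 [-0.415  0.91   0.002]
 [ 0.     0.002 -1.   ]]
[479, -202] 88 -18 [[178.2 248.1]] [[368.8 230.2]]
[479, -202] 88 18 [[191.9 236.9]] [[354.6 232.5]]
[479, -202] 46 -18 [[182.1 262.4]] [[366.2 230.7]]
[479, -202] 46 18 [[195.3 251.2]] [[352.4 232.9]]
[481, -203] 88 -18 [[178.3 248.9]] [[369.2 229.4]]
[481, -203] 88 18 [[192.1 237.7]] [[354.9 231.7]]
[481, -203] 46 -18 [[182.3 263.2]] [[366.6 229.9]]
[481, -203] 46 18 [[195.5 252. ]] [[352.8 232.1]]
```

The two views agree within about 2 mm. The handle is at about (583.5,-16.5), with the box y axis at 101.3°. The key is at about (480,-204), with its y axis at about 98.5°. The mat is at (478,290), with its y axis at about 97.7°. First I'll move above the handle.

```bash
cat > go.py <<'E'
import sys
from h import *
# target x y z, tool-y yaw deg (mod 180 not applied)
x,y,z,yaw=map(float,sys.argv[1:5])
s=read_state();M=R.from_quat(s['ee_rot']).as_matrix()
d=M.T@(np.array([x,y,z])-s['position'])
cur=np.degrees(np.arctan2(M[1,1],M[0,1]));t=-((yaw-cur+180)%360-180)
print("t",s['clock'].__round__(2),"pos",s['position'].round(1),"yaw",cur.round(2),"tilt",M[:2,2].round(4),"F",s['contact_force'].round(1),"T",s['wrist_torque'].round(2),"w",round(s['gripper_width'],1))
print("j",s['joints'].round(3));print("d(m)",(d/1000).round(4),"turn",round(t,2))
E
python3 go.py 583.5 -16.5 190 191.3
```

```text
t 0.1 pos [ 259.1 -568.2  247.3] yaw 114.5 tilt [-0.0009  0.0017] F [ 0.5  0.6 -0.2] T [ 0.02 -0.01 -0.03] w 85.5
j [-0.884  0.385  0.007 -0.    -1.194 -0.259]
d(m) [-0.524   0.3674  0.058 ] turn -76.8
```

>>> jog_arm:
  increments:
    - [-0.02, 0.014, 0.0, -3]
    - [-0.06, 0.042, 0.0, -9]
    - [-0.105, 0.074, 0.0, -17]
    - [-0.15, 0.105, 0.0, -25]
    - [-0.195, 0.137, 0.0, -33]
    - [-0.24, 0.168, 0.0, -41]
    - [-0.285, 0.2, 0.0, -49]
    - [-0.33, 0.231, 0.0, -57]
    - [-0.37, 0.259, 0.0, -65]
    - [-0.4, 0.28, 0.0, -70]
  hand: 1

```text
clock: 1.35
position: [507.5, -145.6, 247.5]
ee_rot: [0.736, -0.677, -0.001, -0.0]
contact_force: [-0.1, -0.5, 0.2]
gripper_width: 85.5
```

```bash
python3 go.py 583.5 -16.5 150 191.3
```

```text
t 1.35 pos [ 507.5 -145.6  247.5] yaw -175.24 tilt [-0.0016  0.0019] F [-0.1 -0.5  0.2] T [-0.07 -0.    0.04] w 85.5
j [ 0.027  0.221 -0.228 -0.002 -1.123  0.057]
d(m) [-0.1222 -0.0866  0.0976] turn -6.54
```

>>> jog_arm:
  increments:
    - [-0.015, -0.011, 0.012, -1]
    - [-0.04, -0.028, 0.032, -3]
    - [-0.065, -0.046, 0.052, -5]
    - [-0.09, -0.064, 0.072, -6]
    - [-0.11, -0.078, 0.088, -6.5]
    - [-0.12, -0.085, 0.095, -6.5]
    - [-0.1222, -0.0866, 0.0976, -6.5]
    - [-0.1222, -0.0866, 0.0976, -6.5]

```text
clock: 2.35
position: [583.4, -16.9, 150.3]
ee_rot: [0.773, -0.635, -0.001, -0.0]
contact_force: [-1.3, -0.2, 0.2]
gripper_width: 85.5
```

```bash
python3 go.py 583.5 -16.5 92 191.3
python3 - <<'E'
from h import *
im=get_image("scene");crop(im,200,110,400,290,4,"pics/a1.png")
E
```

```text
t 2.35 pos [583.4 -16.9 150.3] yaw -168.77 tilt [-0.0013  0.0019] F [-1.3 -0.2  0.2] T [0.01 0.03 0.06] w 85.5
j [ 0.247  0.403 -0.228 -0.003 -0.94  -0.05 ]
d(m) [-0.0002 -0.0002  0.0583] turn -0.07
```

View pics/a1.png

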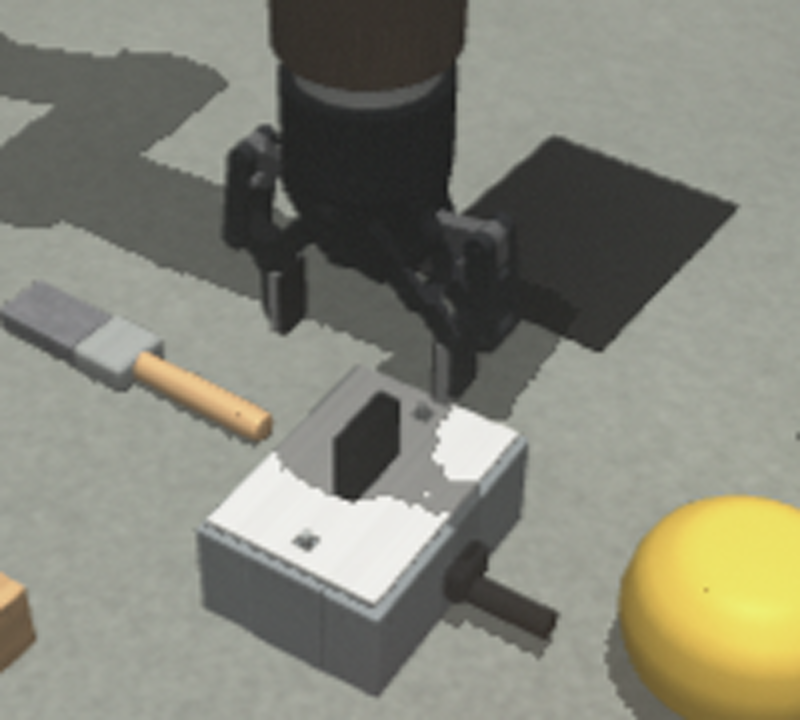

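The open jaws straddle the handle (crop about (365,445)) on either side along box x. I'll descend and grip.

>>> jog_arm:
  increments:
    - [0, 0, 0.01, 0]
    - [0, 0, 0.028, 0]
    - [0, 0, 0.045, 0]
    - [0, 0, 0.055, 0]
    - [0, 0, 0.058, 0]
    - [0, 0, 0.058, 0]

```text
clock: 3.15
position: [583.6, -17.0, 92.9]
ee_rot: [0.773, -0.635, -0.001, -0.001]
contact_force: [-0.4, -0.3, 0.8]
gripper_width: 85.6
```

>>> jog_arm:
  increments:
    - [0, 0, 0, 0]
    - [0, 0, 0, 0]
    - [0, 0, 0, 0]
    - [0, 0, 0, 0]
    - [0, 0, 0, 0]
    - [0, 0, 0, 0]
    - [0, 0, 0, 0]
    - [0, 0, 0, 0]
  hand: -1

```text
clock: 4.15
position: [583.7, -16.9, 93.1]
ee_rot: [0.773, -0.635, -0.001, -0.001]
contact_force: [-1.3, 0.8, 3.6]
gripper_width: 13.3
```

```bash
python3 go.py 583.5 -16.5 152 191.3
```

```text
t 4.15 pos [583.7 -16.9  93.1] yaw -168.77 tilt [0.    0.002] F [-1.3  0.8  3.6] T [ 0.19  0.36 -0.03] w 13.3
j [ 0.247  0.47  -0.288 -0.003 -0.812 -0.049]
d(m) [-0.0006  0.0001 -0.0589] turn -0.07
```

>>> jog_arm:
  increments:
    - [0, 0, -0.004, 0]
    - [0, 0, -0.01, 0]
    - [0, 0, -0.018, 0]
    - [0, 0, -0.028, 0]
    - [0, 0, -0.04, 0]
    - [0, 0, -0.05, 0]
    - [0, 0, -0.055, 0]
    - [0, 0, -0.055, 0]

```text
clock: 5.15
position: [583.9, -17.0, 148.6]
ee_rot: [0.773, -0.635, -0.0, -0.001]
contact_force: [-0.3, -0.7, -1.9]
gripper_width: 13.3
```

```bash
python3 go.py 478.3 290 140 187.7;python3 - <<'E'
from h import *
im=get_image("scene");crop(im,200,110,400,290,4,"pics/a2.png")
E
```

```text
t 5.15 pos [583.9 -17.  148.6] yaw -168.78 tilt [0.0009 0.0023] F [-0.3 -0.7 -1.9] T [-0.06  0.01  0.01] w 13.3
j [ 0.247  0.404 -0.231 -0.002 -0.934 -0.05 ]
d(m) [-0.3216  0.0438  0.0092] turn 3.52
```

View pics/a2.png

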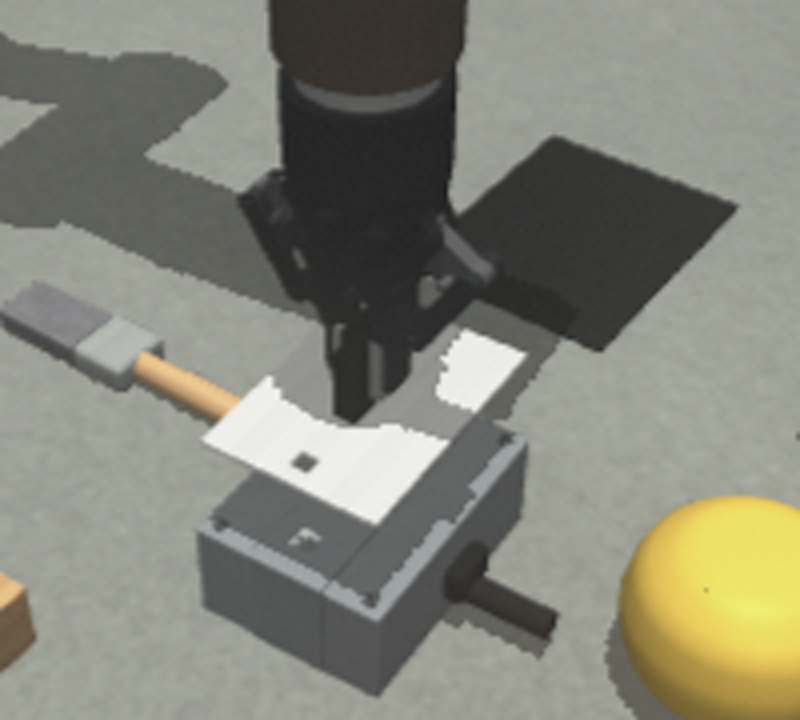

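The cover is clear of the box and hangs level, with its pin hole at crop (305,462). I'll carry it to the mat.

>>> jog_arm:
  increments:
    - [-0.01, 0.001, 0.0, 0]
    - [-0.03, 0.004, 0.0, 0.5]
    - [-0.065, 0.009, 0.0, 1]
    - [-0.105, 0.014, 0.002, 1.5]
    - [-0.15, 0.02, 0.004, 2]
    - [-0.195, 0.027, 0.006, 2.5]
    - [-0.235, 0.032, 0.008, 3]
    - [-0.27, 0.037, 0.009, 3.5]
    - [-0.298, 0.041, 0.009, 3.5]
    - [-0.315, 0.043, 0.009, 3.5]

```text
clock: 6.45
position: [479.2, 285.1, 139.5]
ee_rot: [0.754, -0.657, -0.001, -0.0]
contact_force: [-0.3, 0.0, -2.7]
gripper_width: 12.9
```

>>> jog_arm:
  increments:
    - [-0.006, 0.001, 0, 0]
    - [-0.008, 0.001, 0, 0]
    - [-0.008, 0.001, 0, 0]

```text
clock: 6.82
position: [477.3, 292.3, 139.4]
ee_rot: [0.753, -0.658, -0.001, -0.0]
contact_force: [-0.1, -1.2, -1.8]
gripper_width: 13.4
```

```bash
python3 go.py 478.3 290 36 187.7
```

```text
t 6.83 pos [477.3 292.3 139.4] yaw -172.24 tilt [-0.0008  0.0015] F [-0.1 -1.2 -1.8] T [-0.02  0.03 -0.03] w 13.4
j [ 0.838  0.378 -0.302 -0.002 -0.89  -0.701]
d(m) [ 0.0026 -0.0008  0.1034] turn 0.06
```

>>> jog_arm:
  increments:
    - [0, 0, 0.01, 0]
    - [0.001, 0, 0.03, 0]
    - [0.002, 0, 0.055, 0]
    - [0.002, -0.001, 0.075, 0]
    - [0.0025, -0.001, 0.087, 0]
    - [0.0025, -0.001, 0.094, 0]
    - [0.0025, -0.001, 0.098, 0]
    - [0.0025, -0.001, 0.1, 0]
    - [0.0025, -0.001, 0.101, 0]
    - [0.0025, -0.001, 0.101, 0]

```text
clock: 8.07
position: [478.6, 290.2, 38.7]
ee_rot: [0.753, -0.658, -0.001, -0.001]
contact_force: [0.1, -0.1, -2.8]
gripper_width: 12.9
```

```bash
python3 go.py 478.3 290 34 187.7;python3 - <<'E'
from h import *
im=get_image("scene");crop(im,260,80,420,220,5,"pics/a3.png")
E
```

```text
t 8.07 pos [478.6 290.2  38.7] yaw -172.23 tilt [-0.0005  0.0019] F [ 0.1 -0.1 -2.8] T [-0.02 -0.    0.04] w 12.9
j [ 0.834  0.514 -0.396 -0.003 -0.66  -0.696]
d(m) [0.0002 0.0003 0.0047] turn 0.07
```

View pics/a3.png

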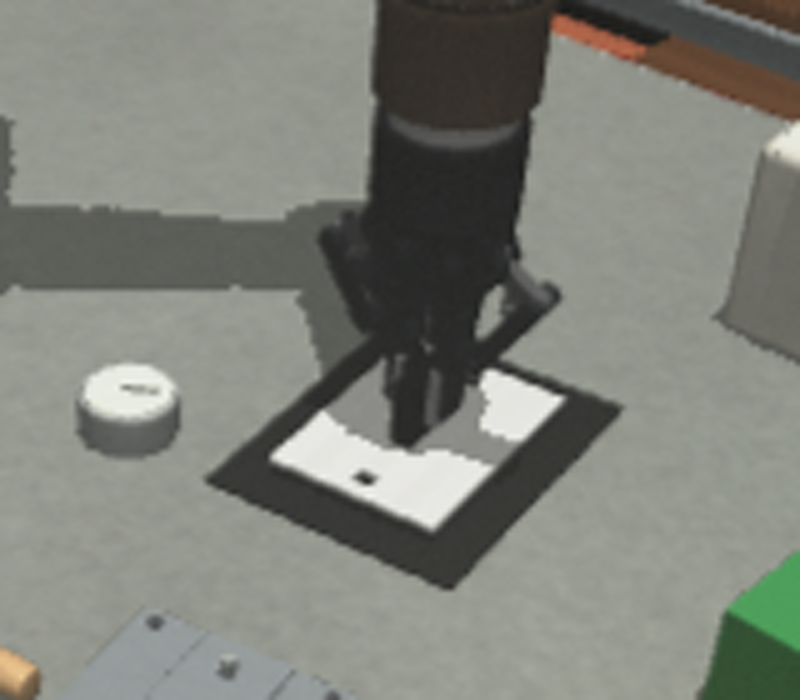

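The cover is centred over the mat a few mm up, with its corners at crop (270,460), (435,530) and (565,400). I'll lower it to contact.

>>> jog_arm:
  increments:
    - [0, 0, 0.001, 0]
    - [0, 0, 0.002, 0]
    - [0, 0, 0.003, 0]
    - [0, 0, 0.004, 0]
    - [0, 0, 0.005, 0]
    - [0, 0, 0.0055, 0]
    - [0, 0, 0.0055, 0]

```text
clock: 9.0
position: [478.6, 290.2, 34.1]
ee_rot: [0.753, -0.657, -0.001, -0.001]
contact_force: [-2.3, -0.7, 6.3]
gripper_width: 13.2
```

```bash
python3 go.py 478.3 290 34 187.7
```

```text
t 9.0 pos [478.6 290.2  34.1] yaw -172.22 tilt [-0.0002  0.0019] F [-2.3 -0.7  6.3] T [-0.25  0.76 -0.03] w 13.2
j [ 0.834  0.521 -0.4   -0.002 -0.649 -0.696]
d(m) [0.0002 0.0003 0.0001] turn 0.08
```

>>> jog_arm:
  increments:
    - [0, 0, 0, 0]
    - [0, 0, 0, 0]
    - [0, 0, 0, 0]
    - [0, 0, 0, 0]
    - [0, 0, 0, 0]
    - [0, 0, 0, 0]
  hand: 1

```text
clock: 9.75
position: [478.6, 290.2, 34.1]
ee_rot: [0.753, -0.658, -0.001, -0.001]
contact_force: [0.5, 0.4, -0.8]
gripper_width: 85.5
```

>>> jog_arm:
  increments:
    - [0, 0, -0.01, 0]
    - [0, 0, -0.03, 0]
    - [0, 0, -0.06, 0]
    - [0, 0, -0.095, 0]
    - [0, 0, -0.125, 0]
    - [0, 0, -0.14, 0]

```text
clock: 10.5
position: [479.1, 290.4, 176.6]
ee_rot: [0.754, -0.657, -0.001, -0.003]
contact_force: [0.5, 0.1, 0.2]
gripper_width: 85.2
```

```bash
python3 go.py 480 -204 150 188.5;python3 - <<'E'
from h import *
im=get_image("scene");crop(im,220,80,420,290,3,"pics/a4.png")
E
```

```text
t 10.5 pos [479.1 290.4 176.6] yaw -172.21 tilt [0.0025 0.0046] F [0.5 0.1 0.2] T [-0.04 -0.02  0.02] w 85.2
j [ 0.833  0.336 -0.258 -0.001 -0.971 -0.697]
d(m) [0.4901 0.0662 0.0243] turn -0.71
```

View pics/a4.png

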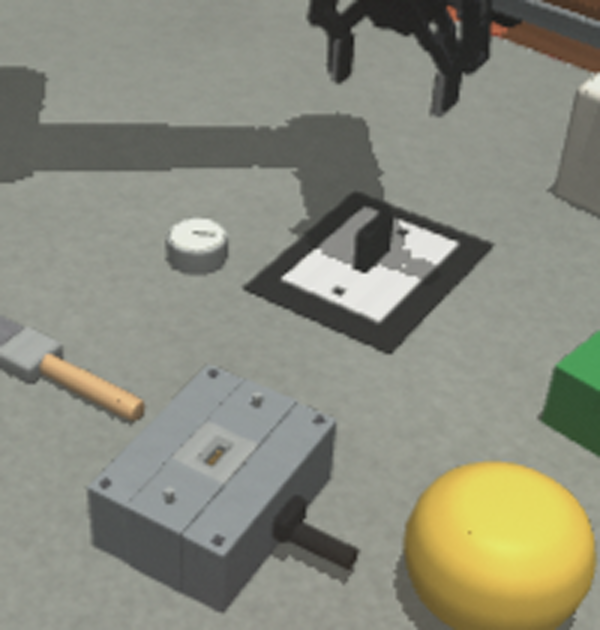

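The cover lies flat in the middle of the mat, and the keyhole is now visible at crop (214,453). I'll measure it in both views.

Run:
```python
from h import *
im=get_image("scene");cv2.imwrite("pics/s1.png",im[:,:,::-1]);crop(im,250,200,335,275,8,"pics/b1.png")
im=get_image("top");cv2.imwrite("pics/t1.png",im[:,:,::-1]);crop(im,250,160,325,222,8,"pics/b2.png")
```

```text
(no output)
```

View pics/b1.png

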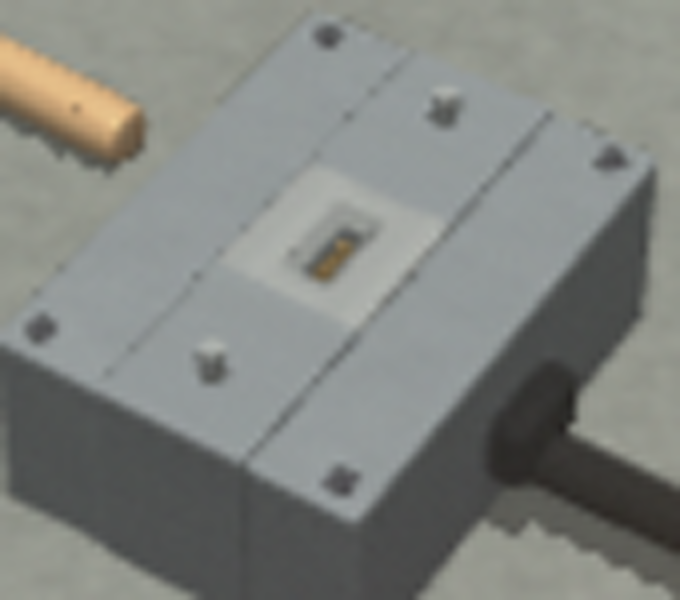

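View pics/b2.png

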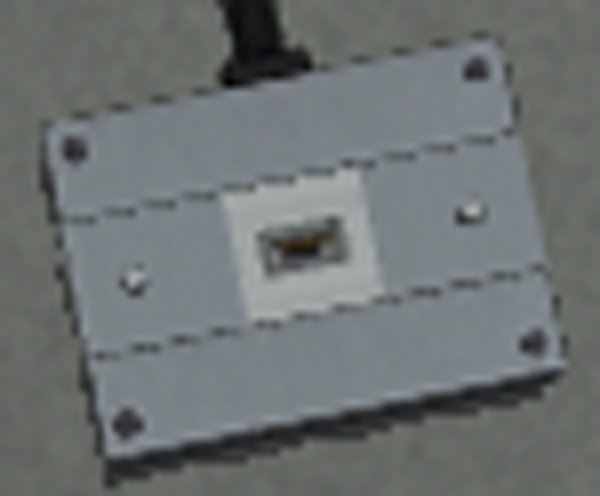

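Run:
```python
from h import *
def c(o,s,p): return (np.array(p,float)+.5)/s-.5+np.array(o)
A=[("scene",(250,200),[[331,240],[335,241]],[[318,163],[447,215],[352,328],[225,262]],[[328,36],[610,157],[340,480],[40,327]],[[446,100],[211,350]]),
("top",(250,160),[[303,245],[303,244]],[[222,193],[360,165],[382,297],[248,322]],[[475,69],[533,343],[127,424],[74,149]],[[470,211],[134,282]])]
for n,o,m,sq,scw,pins in A:
    print(n,"mouth",plane(n,c(o,8,m),62).round(1).tolist(),"sq",plane(n,c(o,8,sq),62).mean(0).round(1),"screws",plane(n,c(o,8,scw),62).mean(0).round(1))
    P=plane(n,c(o,8,pins),73);d=P[0]-P[1];print(" pins",P.mean(0).round(1),np.linalg.norm(d),np.degrees(np.arctan2(d[1],d[0])))
    W=plane(n,c(o,8,scw),62)
    for i in range(4):
        d=W[(i+1)%4]-W[i];print("  ",np.linalg.norm(d).round(1),np.degrees(np.arctan2(d[1],d[0])).round(1))
```

```text
scene mouth [[581.7, -15.6, 62.0], [582.7, -15.2, 62.0]] sq [582.8 -15.   62. ] screws [582.3 -15.6  62. ]
 pins [584.6 -17.9  73. ] 108.24552558361084 100.81715775018203
   89.0 11.8
   132.9 -78.3
   90.4 -168.9
   131.8 101.1
top mouth [[584.4, -17.0, 62.0], [584.7, -17.0, 62.0]] sq [584.6 -17.   62. ] screws [584.1 -16.7  62. ]
 pins [582.7 -16.6  73. ] 108.76006269309184 -77.88568356055183
   89.9 -168.2
   131.8 101.4
   89.8 11.2
   130.9 -78.5
```

>>> jog_arm:
  increments:
    - [0.012, 0.002, 0, 0]
    - [0.04, 0.005, 0.002, 0]
    - [0.085, 0.011, 0.004, 0]
    - [0.14, 0.019, 0.006, 0]
    - [0.195, 0.026, 0.008, 0]
    - [0.25, 0.034, 0.01, -0.5]
    - [0.305, 0.041, 0.012, -0.5]
    - [0.36, 0.048, 0.014, -1]
    - [0.41, 0.055, 0.016, -1]
    - [0.45, 0.06, 0.018, -1]

```text
clock: 11.9
position: [478.2, -166.3, 153.7]
ee_rot: [0.759, -0.652, -0.002, -0.0]
contact_force: [0.8, 0.5, 0.2]
gripper_width: 85.6
```

```bash
python3 go.py 479.6 -204.7 140 189
```

```text
t 11.9 pos [ 478.2 -166.3  153.7] yaw -171.33 tilt [-0.003  0.003] F [0.8 0.5 0.2] T [ 0.   -0.05 -0.01] w 85.6
j [-0.015  0.281 -0.409 -0.004 -0.884  0.169]
d(m) [0.0383 0.0044 0.0136] turn -0.33
```

>>> jog_arm:
  increments:
    - [0.012, 0.001, 0.003, 0]
    - [0.027, 0.003, 0.008, -0.3]
    - [0.036, 0.004, 0.013, -0.3]
    - [0.0383, 0.0044, 0.0136, -0.3]
    - [0.0383, 0.0044, 0.0136, -0.3]

```text
clock: 12.52
position: [479.7, -204.3, 139.9]
ee_rot: [0.761, -0.649, -0.002, -0.0]
contact_force: [0.3, -0.1, 0.6]
gripper_width: 85.0
```

```bash
python3 go.py 479.6 -204.7 67 189
python3 - <<'E'
from h import *
im=get_image("scene");crop(im,90,140,260,340,4,"pics/d1.png")
E
```

```text
t 12.53 pos [ 479.7 -204.3  139.9] yaw -170.98 tilt [-0.003  0.003] F [ 0.3 -0.1  0.6] T [-0.01  0.01 -0.02] w 85.0
j [-0.093  0.321 -0.39  -0.004 -0.862  0.252]
d(m) [0.0006 0.     0.0729] turn 0.02
```

View pics/d1.png

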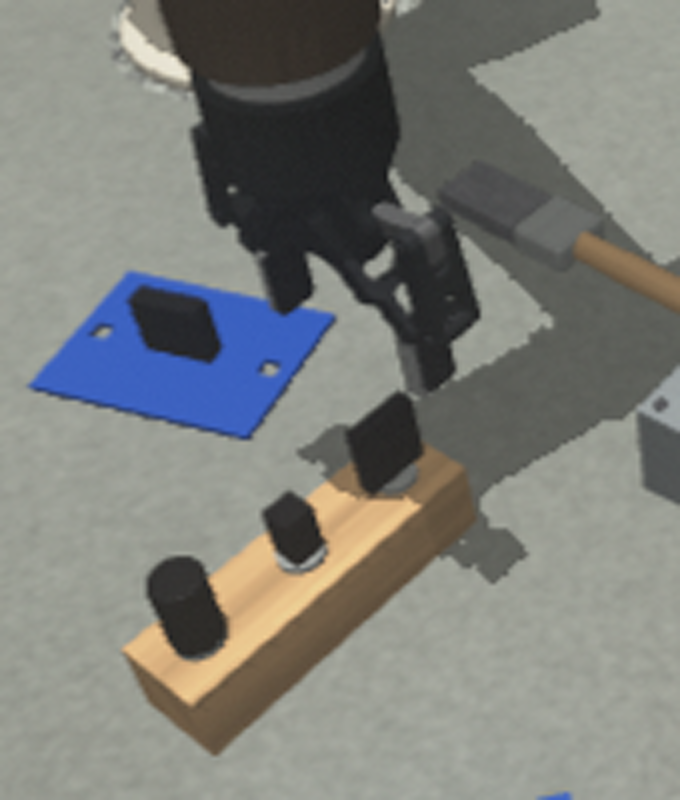

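The jaws are above the wide key, whose head is at crop (385,440). I'll descend and grip.

>>> jog_arm:
  increments:
    - [0, 0, 0.012, 0]
    - [0, 0, 0.032, 0]
    - [0, 0, 0.052, 0]
    - [0, 0, 0.066, 0]
    - [0, 0, 0.072, 0]
    - [0, 0, 0.073, 0]
    - [0, 0, 0.073, 0]

```text
clock: 13.45
position: [480.0, -204.1, 67.6]
ee_rot: [0.761, -0.649, -0.002, -0.001]
contact_force: [0.5, -0.3, 0.5]
gripper_width: 85.3
```

>>> jog_arm:
  increments:
    - [0, 0, 0, 0]
    - [0, 0, 0, 0]
    - [0, 0, 0, 0]
    - [0, 0, 0, 0]
    - [0, 0, 0, 0]
    - [0, 0, 0, 0]
    - [0, 0, 0, 0]
    - [0, 0, 0, 0]
  hand: -1

```text
clock: 14.45
position: [480.1, -204.1, 67.7]
ee_rot: [0.761, -0.649, -0.001, -0.001]
contact_force: [-0.2, 0.5, 2.8]
gripper_width: 9.4
```

```bash
python3 go.py 479.6 -204.7 137 189
```

```text
t 14.45 pos [ 480.1 -204.1   67.7] yaw -170.96 tilt [-0.0013  0.0027] F [-0.2  0.5  2.8] T [0.04 0.06 0.03] w 9.4
j [-0.092  0.422 -0.465 -0.004 -0.685  0.253]
d(m) [ 0.0003  0.0007 -0.0693] turn 0.04
```

>>> jog_arm:
  increments:
    - [0, 0, -0.004, 0]
    - [0, 0, -0.012, 0]
    - [0, 0, -0.025, 0]
    - [0, 0, -0.042, 0]
    - [0, 0, -0.06, 0]
    - [0, 0, -0.075, 0]
    - [0, 0, -0.083, 0]
    - [0, 0, -0.083, 0]

```text
clock: 15.45
position: [480.5, -204.3, 151.3]
ee_rot: [0.761, -0.649, -0.001, -0.001]
contact_force: [-0.5, -0.5, -0.4]
gripper_width: 9.6
```

```bash
python3 go.py 583.4 -16.2 150 191.3
python3 - <<'E'
from h import *
im=get_image("scene");cv2.imwrite("pics/s2.png",im[:,:,::-1]);crop(im,120,140,260,320,4,"pics/d2.png")
E
```

```text
t 15.45 pos [ 480.5 -204.3  151.3] yaw -170.96 tilt [-0.      0.0026] F [-0.5 -0.5 -0.4] T [0.02 0.02 0.02] w 9.6
j [-0.093  0.307 -0.377 -0.003 -0.887  0.252]
d(m) [-0.1696 -0.1312  0.0018] turn -2.26
```

View pics/d2.png

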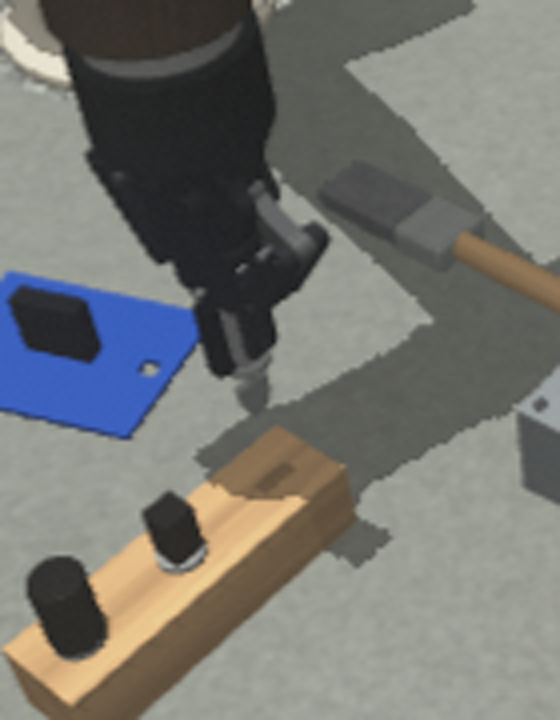

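The key hangs upright in the jaws and its stand slot is empty at crop (278,475). I'll move over the keyhole.

>>> jog_arm:
  increments:
    - [-0.01, -0.008, 0, 0]
    - [-0.03, -0.023, 0, -0.5]
    - [-0.06, -0.046, 0, -1]
    - [-0.095, -0.073, 0, -1.5]
    - [-0.125, -0.097, 0, -2]
    - [-0.15, -0.116, 0, -2.3]
    - [-0.164, -0.127, 0, -2.3]
    - [-0.169, -0.131, 0, -2.3]
    - [-0.1696, -0.1312, 0, -2.3]
    - [-0.1696, -0.1312, 0, -2.3]

```text
clock: 16.75
position: [582.5, -16.9, 151.0]
ee_rot: [0.773, -0.634, -0.002, -0.0]
contact_force: [-0.5, -0.7, -1.1]
gripper_width: 9.4
```

```bash
python3 go.py 583.4 -16.2 126 191.3
python3 - <<'E'
from h import *
im=get_image("scene");cv2.imwrite("pics/s3.png",im[:,:,::-1]);crop(im,240,150,340,270,6,"pics/e1.png")
print(plane("scene",[[189.4,258.4]],42))
E
```

```text
t 16.75 pos [582.5 -16.9 151. ] yaw -168.73 tilt [-0.0019  0.0029] F [-0.5 -0.7 -1.1] T [-0.05  0.03  0.  ] w 9.4
j [ 0.247  0.401 -0.229 -0.004 -0.942 -0.048]
d(m) [-0.0004 -0.001   0.025 ] turn -0.03
[[ 480.10455558 -202.17503893   42.        ]]
```

View pics/e1.png

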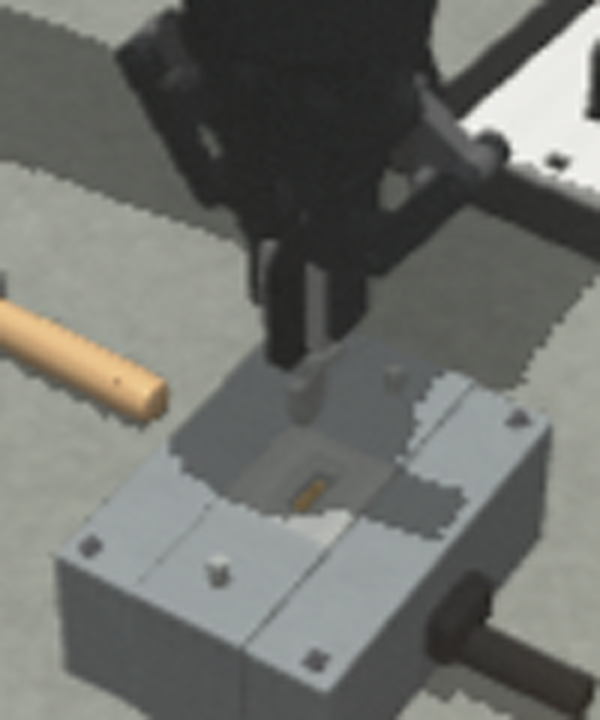

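Run:
```python
from h import *
print(plane("scene",(np.array([[300,424],[303,422],[306,420]])+.5)/6-.5+[240,150],93).round(1))
print(proj("scene",[582.5,-16.9,93]),(proj("scene",[582.5,-16.9,93])-[240,150]+.5)*6)
```

```text
[[582.7 -20.6  93. ]
 [582.7 -19.2  93. ]
 [582.8 -17.8  93. ]]
[[290.80635007 219.28625418]] [[307.8381004  418.71752506]]
```

>>> jog_arm:
  increments:
    - [-0.0005, -0.0005, 0.006, 0]
    - [-0.001, -0.001, 0.015, 0]
    - [-0.001, -0.001, 0.023, 0]
    - [-0.001, -0.001, 0.027, 0]
    - [-0.001, -0.001, 0.028, 0]
    - [-0.001, -0.001, 0.028, 0]

```text
clock: 17.55
position: [583.5, -15.7, 123.2]
ee_rot: [0.773, -0.634, -0.001, -0.001]
contact_force: [0.4, 0.6, -1.3]
gripper_width: 9.4
```

```bash
python3 go.py 583.4 -16.2 106 191.3
python3 - <<'E'
from h import *
im=get_image("scene");crop(im,250,180,330,260,9,"pics/e2.png")
im=get_image("top");crop(im,250,150,325,222,8,"pics/e3.png")
E
```

```text
t 17.55 pos [583.5 -15.7 123.2] yaw -168.73 tilt [-0.0015  0.0029] F [ 0.4  0.6 -1.3] T [-0.02  0.05 -0.01] w 9.4
j [ 0.249  0.433 -0.258 -0.004 -0.88  -0.05 ]
d(m) [0.0006 0.0001 0.0172] turn -0.03
```

View pics/e2.png

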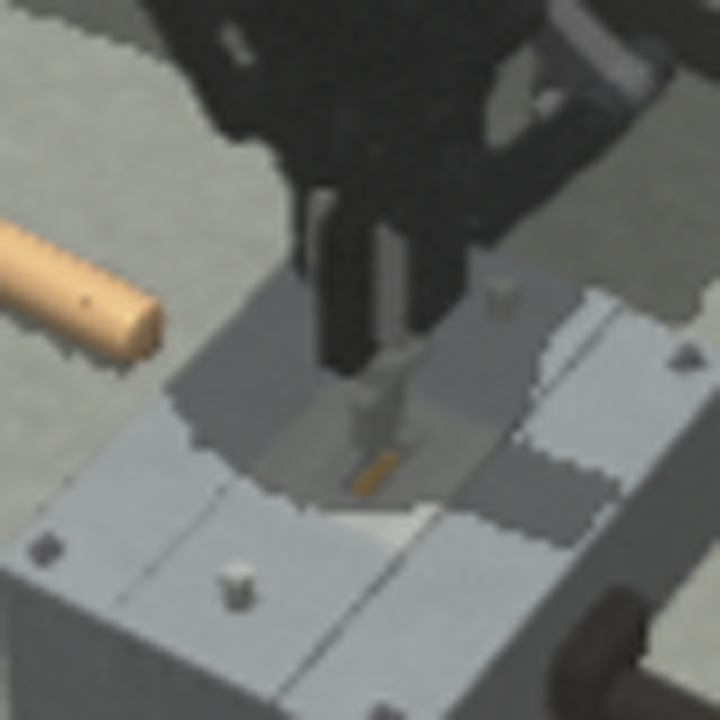

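The tip at crop (372,450) coincides with the keyhole mouth at about (371,447). I'll lower it in slowly.

>>> jog_arm:
  increments:
    - [0, 0, 0.0025, 0]
    - [0, 0, 0.005, 0]
    - [0, 0, 0.0075, 0]
    - [0, 0, 0.01, 0]
    - [0, 0, 0.01, 0]

```text
clock: 18.27
position: [583.4, -15.7, 113.1]
ee_rot: [0.773, -0.634, -0.002, -0.001]
contact_force: [0.4, 0.1, -0.0]
gripper_width: 9.7
```

```bash
python3 go.py 583.4 -16.2 96 191.3
```

```text
t 18.27 pos [583.4 -15.7 113.1] yaw -168.73 tilt [-0.0017  0.0028] F [ 0.4  0.1 -0. ] T [-0.05 -0.06 -0.04] w 9.7
j [ 0.249  0.445 -0.268 -0.004 -0.858 -0.05 ]
d(m) [0.0006 0.     0.0171] turn -0.03
```

>>> jog_arm:
  increments:
    - [0, 0, 0.003, 0]
    - [0, 0, 0.006, 0]
    - [0, 0, 0.009, 0]
    - [0, 0, 0.012, 0]
    - [0, 0, 0.015, 0]
    - [0, 0, 0.016, 0]

```text
clock: 19.02
position: [583.3, -15.8, 97.0]
ee_rot: [0.773, -0.634, -0.002, -0.0]
contact_force: [-0.1, -0.9, 0.6]
gripper_width: 9.7
```

```bash
python3 go.py 583.4 -16.2 87.7 191.3
```

```text
t 19.02 pos [583.3 -15.8  97. ] yaw -168.73 tilt [-0.0019  0.0025] F [-0.1 -0.9  0.6] T [-0.27  0.03  0.02] w 9.7
j [ 0.249  0.465 -0.284 -0.004 -0.823 -0.049]
d(m) [ 0.0005 -0.      0.0093] turn -0.03
```

The key entered freely. Next is past the sticky pins, with small twists.

>>> jog_arm:
  increments:
    - [0, 0, 0.002, 3]
    - [0, 0, 0.004, -3]
    - [0, 0, 0.006, 4]
    - [0, 0, 0.0075, -4]
    - [0, 0, 0.009, 4]
    - [0, 0, 0.0095, -4]
    - [0, 0, 0.01, 0]
    - [0, 0, 0.01, 0]

```text
clock: 20.02
position: [583.8, -15.9, 87.9]
ee_rot: [0.773, -0.634, -0.001, -0.001]
contact_force: [-0.8, -1.2, 3.8]
gripper_width: 9.4
```

```bash
python3 go.py 583.4 -16.2 87.7 191.3
```

```text
t 20.02 pos [583.8 -15.9  87.9] yaw -168.67 tilt [-0.0005  0.0023] F [-0.8 -1.2  3.8] T [-0.34  0.19 -0.02] w 9.4
j [ 0.249  0.477 -0.293 -0.003 -0.801 -0.049]
d(m) [0.0002 0.0005 0.0002] turn 0.03
```

>>> jog_arm:
  increments:
    - [0, 0, 0.001, 3]
    - [0, 0, 0.0015, -3]
    - [0, 0, 0.002, 3]
    - [0, 0, 0.002, 0]
    - [0, 0, 0.002, 0]

```text
clock: 20.65
position: [584.2, -16.0, 87.7]
ee_rot: [0.774, -0.633, -0.0, -0.001]
contact_force: [-3.2, 0.0, 10.6]
gripper_width: 9.3
```

```bash
python3 go.py 583.4 -16.2 87.7 191.3;python3 - <<'E'
from h import *
im=get_image("scene");crop(im,250,180,330,260,9,"pics/f1.png")
E
```

```text
t 20.65 pos [584.2 -16.   87.7] yaw -168.55 tilt [0.0006 0.0019] F [-3.2  0.  10.6] T [-0.02  0.97 -0.01] w 9.3
j [ 0.249  0.477 -0.293 -0.002 -0.799 -0.047]
d(m) [ 0.0001  0.0008 -0.    ] turn 0.15
```

View pics/f1.png

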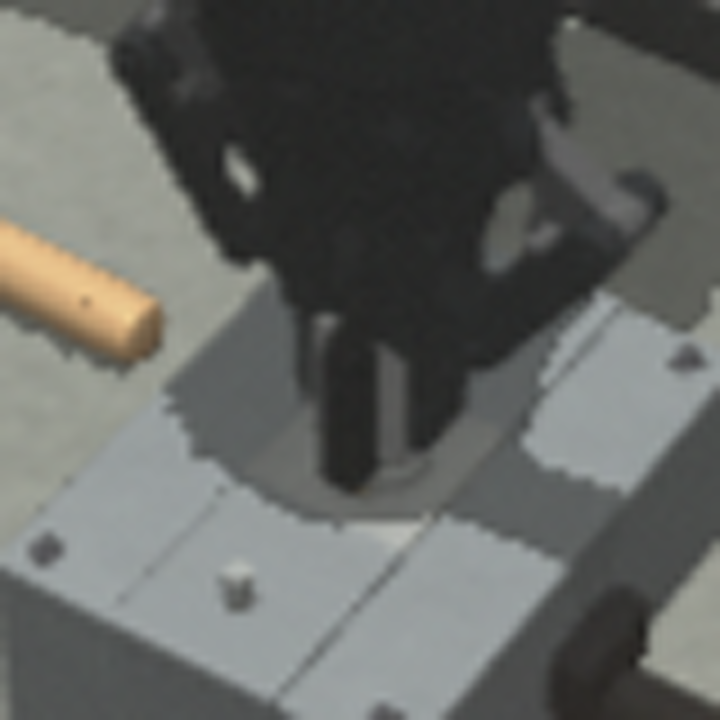

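The shoulder seats on the face at TCP z 87.7, exactly home, and a further 2 mm push only raises the force to 10.6 N. I'll turn it clockwise in stages.

>>> jog_arm:
  increments:
    - [0, 0.0005, 0.001, 4]
    - [0, 0.0005, 0.001, 8]
    - [0, 0.0005, 0.001, 12]
    - [0, 0.0005, 0.001, 16]
    - [0, 0.0005, 0.001, 20]
    - [0, 0.0005, 0.001, 24]
    - [0, 0.0005, 0.001, 28]
    - [0, 0.0005, 0.001, 30]
    - [0, 0.0005, 0.001, 30]

```text
clock: 21.82
position: [583.7, -16.0, 87.7]
ee_rot: [-0.585, 0.811, 0.0, 0.001]
contact_force: [-2.5, -0.0, 5.8]
gripper_width: 9.2
```

```bash
python3 go.py 583.4 -16.2 87.7 191.3
```

```text
t 21.82 pos [583.7 -16.   87.7] yaw 161.54 tilt [0.0008 0.0016] F [-2.5 -0.   5.8] T [-0.08  0.73  0.03] w 9.2
j [ 0.249  0.477 -0.295 -0.002 -0.799 -0.57 ]
d(m) [ 0.0003  0.0002 -0.    ] turn -29.76
```

>>> jog_arm:
  increments:
    - [0, 0, 0.001, 5]
    - [0, 0, 0.001, 11]
    - [0, 0, 0.001, 17]
    - [0, 0, 0.001, 23]
    - [0, 0, 0.001, 29]
    - [0, 0, 0.001, 35]
    - [0, 0, 0.001, 41]
    - [0, 0, 0.001, 47]
    - [0, 0, 0.001, 50]
    - [0, 0, 0.001, 50]

```text
clock: 23.08
position: [583.9, -16.3, 87.7]
ee_rot: [-0.188, 0.982, 0.0, 0.001]
contact_force: [-1.6, -1.5, 6.5]
gripper_width: 9.3
```

```bash
python3 go.py 583.4 -16.2 87.7 191.3;python3 - <<'E'
from h import *
for i in range(4):
    get_image("top");print(read_state()['wrist_torque'].round(3))
im=get_image("scene");crop(im,250,180,330,260,9,"pics/f2.png")
E
```

```text
t 23.07 pos [583.9 -16.3  87.7] yaw 111.64 tilt [0.0013 0.001 ] F [-1.6 -1.5  6.5] T [-0.3   0.6   0.06] w 9.3
j [ 2.490e-01  4.770e-01 -2.950e-01 -1.000e-03 -7.980e-01 -1.441e+00]
d(m) [0.0004 0.0002 0.    ] turn -79.66
[-0.299  0.605  0.114]
[-0.292  0.571  0.083]
[-0.311  0.578  0.073]
[-0.272  0.576  0.107]
```

View pics/f2.png

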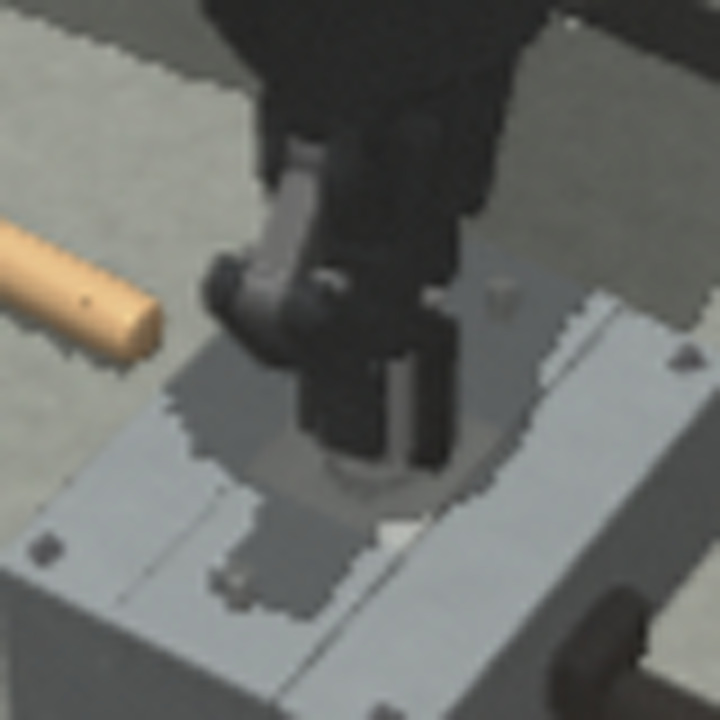

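Still seated, and the torque of about 0.09 N m follows the spring. I'll go on to the stop in small steps.

>>> jog_arm:
  increments:
    - [0, 0, 0.001, 3]
    - [0, 0, 0.001, 6]
    - [0, 0, 0.001, 9]
    - [0, 0, 0.001, 12]
    - [0, 0, 0.001, 14]
    - [0, 0, 0.001, 14]
    - [0, 0, 0.001, 14]

```text
clock: 24.2
position: [583.9, -16.4, 87.7]
ee_rot: [-0.068, 0.998, 0.0, 0.001]
contact_force: [-1.4, -0.2, 6.4]
gripper_width: 9.4
```

```bash
cat > tq.py <<'E'
from h import *
t=[]
for i in range(4):
    get_image("top");t.append(read_state()['wrist_torque'][2])
print("Tz",np.mean(t).round(3),np.round(t,3))
E
python3 go.py 583.4 -16.2 87.7 191.3;python3 tq.py
```

```text
t 24.2 pos [583.9 -16.4  87.7] yaw 97.77 tilt [0.0015 0.0005] F [-1.4 -0.2  6.4] T [-0.23  0.68  0.11] w 9.4
j [ 0.249  0.477 -0.295 -0.    -0.798 -1.684]
d(m) [0.0005 0.0003 0.    ] turn -93.53
Tz 0.091 [0.107 0.135 0.033 0.087]
```

>>> jog_arm:
  increments:
    - [0, 0, 0.001, 2]
    - [0, 0, 0.001, 4]
    - [0, 0, 0.001, 6]
    - [0, 0, 0.001, 6]
    - [0, 0, 0.001, 6]

```text
clock: 25.02
position: [583.9, -16.5, 87.7]
ee_rot: [-0.017, 1.0, 0.0, 0.001]
contact_force: [-2.3, 0.3, 5.1]
gripper_width: 9.5
```

```bash
python3 go.py 583.4 -16.2 87.7 191.3;python3 tq.py
```

```text
t 25.02 pos [583.9 -16.5  87.7] yaw 91.89 tilt [0.0017 0.0001] F [-2.3  0.3  5.1] T [-0.11  0.75  0.1 ] w 9.5
j [ 0.249  0.476 -0.295  0.    -0.797 -1.787]
d(m) [0.0005 0.0003 0.    ] turn -99.41
Tz 0.127 [0.148 0.106 0.166 0.088]
```

>>> jog_arm:
  increments:
    - [0, 0, 0.001, 1]
    - [0, 0, 0.001, 2]
    - [0, 0, 0.001, 3]
    - [0, 0, 0.001, 4]
    - [0, 0, 0.001, 4]

```text
clock: 25.85
position: [584.0, -16.5, 87.7]
ee_rot: [0.017, 1.0, -0.0, 0.001]
contact_force: [-2.7, 0.2, 6.1]
gripper_width: 9.1
```

```bash
python3 go.py 583.4 -16.2 87.7 191.3;python3 tq.py
```

```text
t 25.85 pos [584.  -16.5  87.7] yaw 88.05 tilt [ 0.0018 -0.0004] F [-2.7  0.2  6.1] T [-0.01  0.74  0.2 ] w 9.1
j [ 2.490e-01  4.760e-01 -2.960e-01  1.000e-03 -7.970e-01 -1.855e+00]
d(m) [0.0006 0.0003 0.    ] turn -103.25
Tz 0.251 [0.221 0.299 0.261 0.222]
```

>>> jog_arm:
  increments:
    - [0, 0, 0.001, 1]
    - [0, 0, 0.001, 2]
    - [0, 0, 0.001, 2]
    - [0, 0, 0.001, 2]

```text
clock: 26.55
position: [584.0, -16.5, 87.7]
ee_rot: [0.033, 0.999, -0.001, 0.001]
contact_force: [-3.1, -0.1, 6.0]
gripper_width: 9.4
```

```bash
python3 go.py 583.4 -16.2 87.7 191.3;python3 tq.py
python3 - <<'E'
from h import *
im=get_image("scene");cv2.imwrite("pics/g0.png",im[:,:,::-1]);crop(im,250,180,330,260,9,"pics/g1.png")
im=get_image("top");cv2.imwrite("pics/g2.png",im[:,:,::-1])
E
```

```text
t 26.55 pos [584.  -16.5  87.7] yaw 86.25 tilt [ 0.0019 -0.0011] F [-3.1 -0.1  6. ] T [0.02 0.76 0.39] w 9.4
j [ 0.249  0.476 -0.296  0.002 -0.797 -1.887]
d(m) [0.0006 0.0003 0.    ] turn -105.05
Tz 0.422 [0.404 0.431 0.403 0.449]
```

View pics/g1.png

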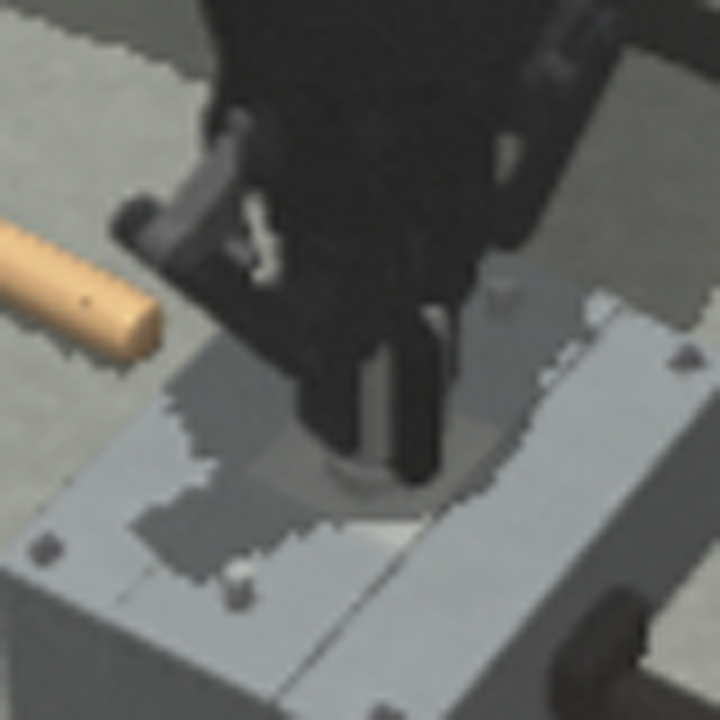

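View pics/g0.png

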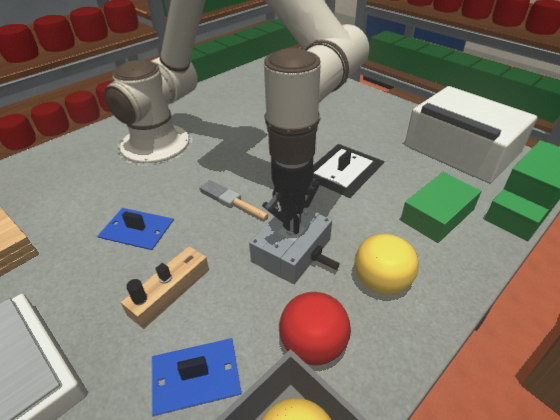

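The key is seated and turned, with torque rising steeply (0.13 → 0.25 → 0.42 N m) against the hard stop. The cover lies flat on the mat at scene (345,168), and everything else is where it was. Handing in.

Run:
```python
from bench import *
print(job_done()); s=read_state();print(s['clock'],s['position'],s['gripper_width'],s['wrist_torque'])
```

```text
the job is handed in; nothing more can be done
None
the job is handed in; nothing more can be done
```

The fan test is set up and handed in at about 27 s. The key is fully home, turned to the stop, and still gripped and held there against the return spring. No verdict was reported, and no state could be read after hand-in.

- **Cover:** I lifted the aluminium cover off the box and set it down centred on the mat. It made contact at about 6 N before I released it, and the pictures show it lying flat.
- **Key:** I took the wide flat-headed key and pushed it past the sticky pins with small twists. It seated at tool height 87.7 mm, the expected home height, and pushing 2 mm further only raised the force to about 10 N.
- **Turn:** The tool turned about 105° clockwise, which covers the 1.6 rad turn plus play and a slight over-turn. Torque followed the spring up to 0.13 N m, then rose steeply to 0.25 and 0.42 N m, so the key is against the stop. The down-force was about 6 N and the grip opening 9.4 mm.
- **Rest of the bench:** The last scene picture shows the other keys, the cheeses and everything else where they were.
- **Disagreements:** The two cameras differed by about 2 mm on positions. Two scene-camera readings of how the key sat in the grip (slot and tip) disagreed by about 4 mm. Neither affected the fit.

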